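# Put the gauges back in their nests

## Robot

A 6-joint arm with a two-finger parallel gripper is mounted at the origin on a cart in front of the work surface, level with it; the furniture and walls round the work are solid. World frame = base frame: x ahead of the robot, y to its left, z up, the work surface at z = 0. Lengths are in m, angles in rad, forces in N, time in s.
With the tool pointing down it reaches from about 0.275 to 0.75 m from the base axis. Payload 10.2 kg.
Tool frame: the origin (TCP) lies at the very end of the fingers, on their centre line; the grasp point (between the pads) lies 19 mm behind it (manip.tcp_to_grasp is the distance from the TCP to the grasp point, in m); z points along the fingers, y is the line along which they close (so a half turn about z gives the same grasp; the last joint's range is limited). The gripper opens to 88 mm and grips with 3 to 60 N. Pads are 18 mm wide; open, the fingers measure 123 mm over their backs; the gripper's body (75 mm by 187 mm) begins 45 mm behind the grasp point.
Start: joints at [-1.371, 0.313, 1.498, -0, 1.331, -0.223], TCP at [0.215, -0.479, 0.239] pointing down, gripper open.
Joint ranges: [-2.94, 2.94], [-0.97, 2.17], [0.19, 2.56], [-1.23, 4.37], [0.02, 3.11], [-2.88, 2.88]. Speed limits (rad/s): [2.39, 2.39, 3.01, 3.14, 3.14, 3.14].

## Interface

Orientations are given as a rotation vector (axis times angle).
In Python, from plant import manip, imaging, workorder gives the robot as it stands (manip), with the cameras (imaging) and the job (workorder).
- The arm moves only by the tool send_path, called after "Request:" as name([rows], argument=value, ...), one row to a line, values as JSON. Schema: {"type":"object","properties":{"deltas":{"type":"array","items":{"type":"array","prefixItems":[{"type":"number"},{"type":"array","items":{"type":"number"},"minItems":3,"maxItems":3},{"type":"array","items":{"type":"number"},"minItems":3,"maxItems":3}],"minItems":3,"maxItems":3},"minItems":1,"maxItems":10},"force":{"type":"number"},"only":{"type":"string"},"quiet":{"type":"boolean"},"lines":{"type":"string"}},"required":["deltas"],"additionalProperties":false}. deltas is a list of rows, 1 to 10 of them, each written [opening, [dx, dy, dz], [rx, ry, rz]]: the finger opening in m, then dx, dy, dz in fractions of the full range, 1 being 1 m, then a rotation vector rx, ry, rz in normalised numbers (1 is 2 pi rad); each row is the pose to reach, as a shift and turn from the pose commanded when the call began, along the tool's axes at that moment; what a row does not reach only later rows make up. A row lasts 1/10 s, in which the tool goes at most 0.05 m and 0.15 rad, less where a joint would pass 70% of its speed; a pose out of reach is approached as far as the arm can. The fingers move at their own pace and stop on an object; force is the grip in N (left out, the last holds). Time passes only in rows, so rows that do not move let the fingers close. The tool returns the time, the measured TCP pose, the force, the opening and the grip force at its end. only (a regular expression) keeps the lines of the reply that match it, lines (a string "A,B") keeps lines A to B, and quiet returns only ok. Input that does not fit is refused with a message, and nothing moves.
- manip.state(): the state, without advancing time (a new reading comes with each control period).
- imaging.snapshot(name): name is "side" or "top"; returns a dict with "img" (400x640x3 uint8, red, green, blue), "range_z" (400x640 float32, m along the optical axis (not along the pixel's ray), 0 where there is no reading), "fx", "fy", "cx", "cy" (pixels), "extrinsics" (4x4, takes a point from world to camera coordinates). Camera axes: x right, y up, looking along -z (the intrinsics and any distortion apply to the point x, -y, -z); pixel columns grow to the right and rows downward; lengths in m; the calibration is good to about 2 mm. A picture is of the moment at which its call begins.
- workorder.job_done(): hands the job in; it is judged then, once.
The state is a dict: "time_s": time; "joint_positions": joint angles; "joint_vel": joint speeds; "joint_torque": joint torques, N m; "tcp_pos": TCP position; "eef_rot": TCP orientation; "wrist_force": force on the tool from outside, world axes, zero at the start; "torque": the same for the moment, N m; "gripper_width": finger opening in m; "gripper_force": force on a finger pad.
Only numpy, scipy, OpenCV 4.12 (cv2) and the standard library are available. Lean on these libraries where they do the work, as an engineer would, in place of code of your own. Each camera call takes 0.05 s, during which the arm holds its last target. There are 200 camera calls.

## Task

Put the four steel gauges lying about on the bench back into their own nests, one after another: the plug gauge into the long recess, the setting block into the short rectangular recess, the large ring into the large round recess and the small ring into the small round recess. Each must lie flat on the yellow floor of its recess, released. Leave the black plastic clip and the black plastic block where they are.

Things in the scene. Friction and masses are not known exactly. Their poses are not given: they have to be found in the camera images.
- plug: steel go / no-go plug gauge lying on its side, with a red ring round its shank, 19 wide (x) x 108 long (y) x 19 high; origin: centre of its underside; y along its length, z up. 0.14 kg. Does not roll. Either end may point either way in the nest.
- setting_block: ground steel setting block with two shallow bores on top, 25 (x) x 50 (y) x 25 mm high; origin: centre of its underside; y along its length, z up. 0.24 kg. Either way round in its nest.
- large_ring: plain bright steel ring gauge lying flat, outside diameter 50, bore 25, 14 mm high; origin: centre of its underside, z up. 0.15 kg.
- small_ring: small grey steel ring lying flat, outside diameter 22, 8 mm high; origin: centre of its underside, z up. 0.012 kg.
- plug_nest: long nest for the plug gauge, fixed to the bench (so it cannot be shifted), black plastic with a yellow recess floor. Underside on the bench, recess floor 8 mm above the bench, rim top 12 mm above the bench (recess 4 mm deep), rim 9 mm wide. Origin: centre of its underside, z up, y along its length. Recess 36 (x) x 126 (y) mm, outside 54 x 144 mm.
- block_nest: short rectangular nest for the setting block, fixed to the bench (so it cannot be shifted), black plastic with a yellow recess floor. Underside on the bench, recess floor 8 mm above the bench, rim top 12 mm above the bench (recess 4 mm deep), rim 9 mm wide. Origin: centre of its underside, z up, y along its length. Recess 42 (x) x 68 (y) mm, outside 60 x 86 mm.
- large_ring_nest: large round nest for the large ring, fixed to the bench (so it cannot be shifted), black plastic with a yellow recess floor. Underside on the bench, recess floor 8 mm above the bench, rim top 12 mm above the bench (recess 4 mm deep), rim 9 mm wide. Origin: centre of its underside, z up. Recess diameter 68, outside diameter 86 mm.
- small_ring_nest: small round nest for the small ring, fixed to the bench (so it cannot be shifted), black plastic with a yellow recess floor. Underside on the bench, recess floor 8 mm above the bench, rim top 12 mm above the bench (recess 4 mm deep), rim 9 mm wide. Origin: centre of its underside, z up. Recess diameter 40, outside diameter 58 mm.
- black_clip: loose black plastic clip, U-shaped, 19 x 35 x 19 mm high; origin: centre of its underside. Not a gauge: stays where it is. It lies behind the fixed toggle-clamp fixture (centre 0.53 m ahead on the middle line), whose red handle stands 162 mm above the bench between gauges and nests: carry above it.
- black_block: loose black plastic block with a round stub on top, 18 x 27 x 24 mm high; origin: centre of its underside. Not a gauge: stays where it is. It lies near the small-parts cabinet (200 mm high), which stands behind and to the left of the gauges. A control box hangs over the back of the bench just right of the middle line, its front some 0.73 m ahead: swing across nearer to the robot.

How it is judged:
At the end, for the whole second after the job is handed in: Each gauge lies released and at rest on its own recess floor: underside within 1.7 mm of it, tilt under 0.1 rad, centre within 14 mm (rings 11 mm) of the nest's, plug within 0.2 rad and block within 0.35 rad of the nest's length. Black clip and block within 15 mm of their start (horizontal distance between plug and plug_nest below 0.014 m and z of plug in the frame of plug_nest between 0.006 and 0.0097 m and angle between each of plug, setting_block, large_ring, small_ring's own z axis and vertical below 0.1 rad and linear speed of each of plug, setting_block, large_ring, small_ring below 0.01 m/s and angle between the y axis of plug and the y axis of plug_nest, either way round below 0.2 rad and horizontal distance between setting_block and block_nest below 0.014 m and z of setting_block in the frame of block_nest between 0.006 and 0.0097 m and angle between the y axis of setting_block and the y axis of block_nest, either way round below 0.35 rad and horizontal distance between large_ring and large_ring_nest below 0.011 m and z of large_ring in the frame of large_ring_nest between 0.006 and 0.0097 m and horizontal distance between small_ring and small_ring_nest below 0.011 m and z of small_ring in the frame of small_ring_nest between 0.006 and 0.0097 m and distance of each of black_clip, black_block from where it was at the start of the episode below 0.015 m); the robot touches nothing.
It fails at once if the black plastic clip is disturbed (moved more than 15 mm) (distance of black_clip from where it was at the start of the episode above 0.015 m).
It fails at once if the black plastic block is disturbed (moved more than 15 mm) (distance of black_block from where it was at the start of the episode above 0.015 m).
It also fails if it takes over 141 s, if anything falls off the work surface, if the arm or the gripper's body presses on something with over 40 N, if the wrist force passes 120 N, or if a joint passes its speed limit or range.

## Working session

There is one attempt and no reset: what is moved stays moved. The work goes in short steps, Python scripts to look and compute and a tool call to move; the robot and the scene stay as the last step left them, time stands still between calls to the robot, and variables do not carry over. Pictures are saved under pics/ and viewed, at most 14 in all, crops included, and the job is handed in when it is done.

```bash
ls; mkdir -p pics
```

Run:
```python
from plant import manip, imaging, workorder
import cv2,numpy as np
for n in("top","side"):
    s=imaging.snapshot(n); cv2.imwrite(f"pics/{n}0.png",s["img"][:,:,::-1]); np.savez(f"{n}0.npz",**s)
    print(n,s["fx"],s["fy"],s["cx"],s["cy"],np.round(s["extrinsics"],4).tolist(),[k for k in s])
print(manip.state(),manip.tcp_to_grasp)
```

```text
pics
plant.py
top 454.10444974209855 454.10444974209855 316.09106615591645 198.59937731189288 [[0.0192, -0.9998, 0.0078, -0.0122], [0.9936, 0.02, 0.1107, -0.5174], [-0.1109, 0.0056, 0.9938, -1.2404], [0.0, 0.0, 0.0, 1.0]] ['img', 'range_z', 'fx', 'fy', 'cx', 'cy', 'extrinsics']
side 501.49219293747683 501.49219293747683 319.4190418349223 207.92599276708455 [[0.9749, -0.2214, 0.0214, -0.5233], [0.1097, 0.5624, 0.8196, -0.0856], [-0.1935, -0.7967, 0.5726, -1.1863], [0.0, 0.0, 0.0, 1.0]] ['img', 'range_z', 'fx', 'fy', 'cx', 'cy', 'extrinsics']
{'time_s': 0.1, 'joint_positions': array([-1.37140783e+00,  3.13376169e-01,  1.49831326e+00,  7.07143654e-06,
        1.33098854e+00, -2.23429163e-01]), 'joint_vel': array([ 8.65853615e-04, -6.77418464e-04, -2.82828132e-03,  3.72606301e-04,
       -3.81045752e-04,  2.78304559e-05]), 'joint_torque': array([ 2.77782798e-03, -4.02806818e+01, -2.52645493e+01,  6.94965804e-02,
        3.41501227e-02, -7.44730596e-05]), 'tcp_pos': array([ 0.21535977, -0.47857497,  0.23824546]), 'eef_rot': array([-3.07058861e+00, -6.58993888e-01, -3.12688117e-05]), 'wrist_force': array([-0.09613257,  0.93921306,  0.36232627]), 'torque': array([0.01475586, 0.0235212 , 0.06465536]), 'gripper_force': 0.0, 'gripper_width': 0.08814738524033264} 0.0187
```

View pics/top0.png

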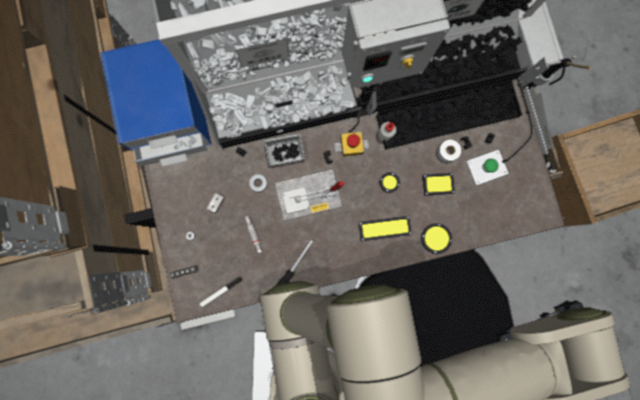

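View pics/side0.png

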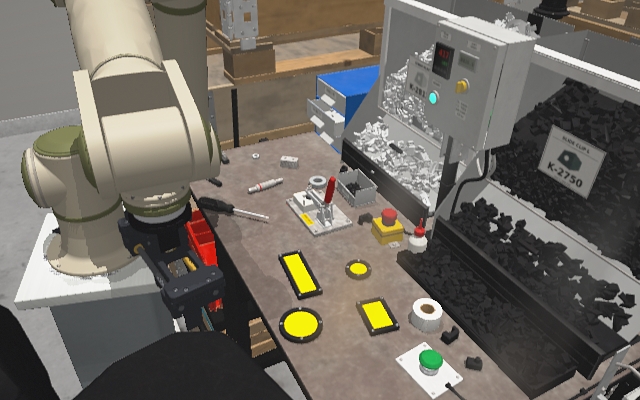

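The top view shows the gauges on the left: plug (253,235), block (215,203), large ring (258,183), small ring (190,236). The nests are on the right: plug (385,228), block (438,184), large (436,238), small (389,183). The side view shows the same layout, and the clip and black block sit near the top view's (328,157) and (240,152).

Create h.py:
```python
import numpy as np,cv2
def ray(s,uv,z):
    uv=np.atleast_2d(np.asarray(uv,float)); E=s["extrinsics"]; R,t=E[:3,:3],E[:3,3]
    d=np.c_[(uv[:,0]-s["cx"])/s["fx"],-(uv[:,1]-s["cy"])/s["fy"],-np.ones(len(uv))]@R
    c=-R.T@t; return c+d*((z-c[2])/d[:,2])[:,None]
def proj(s,P):
    p=np.atleast_2d(P)@s["extrinsics"][:3,:3].T+s["extrinsics"][:3,3]
    return np.c_[s["cx"]-s["fx"]*p[:,0]/p[:,2],s["cy"]+s["fy"]*p[:,1]/p[:,2]]
def cloud(s):
    z=s["range_z"]; v,u=np.mgrid[:z.shape[0],:z.shape[1]]
    p=np.stack([(u-s["cx"])/s["fx"]*z,-(v-s["cy"])/s["fy"]*z,-z],-1)
    return (p-s["extrinsics"][:3,3])@s["extrinsics"][:3,:3]
def rect(P):
    (c,(w,h),a)=cv2.minAreaRect(P[:,:2].astype(np.float32)*1000); 
    if w>h: a+=90; w,h=h,w   # long axis at a+90
    return np.round(np.array(c)/1000,4),round(w,1),round(h,1),round((a+90)%180,1)
def blobs(m,lo=20):
    n,l,st,c=cv2.connectedComponentsWithStats(m.astype(np.uint8))
    return [(st[i],c[i],l==i) for i in range(1,n) if st[i][4]>=lo]
```

Run:
```python
from h import *
for n in("top","side"):
    s=dict(np.load(n+"0.npz")); hsv=cv2.cvtColor(s["img"],cv2.COLOR_RGB2HSV)
    print(n)
    for st,c,m in blobs(cv2.inRange(hsv,(25,150,120),(35,255,255))>0,60):
        k=cv2.findContours(m.astype(np.uint8),0,1)[0][0][:,0]
        print(np.round(c),st[4],rect(ray(s,k,.008)))
    C=cloud(s); z=C[...,2]
    for st,c,m in blobs((z>.005)&(z<.05)&(C[...,0]>.2)&(C[...,0]<.85)&(abs(C[...,1])<.6),12):
        print("  h",np.round(c),st[4],rect(C[m]),np.round(np.percentile(z[m],[50,90,98]),3))
s=dict(np.load("top0.npz"));a=s["img"][140:260,150:350,::-1];cv2.imwrite("pics/t1.png",cv2.resize(a,(800,480),interpolation=cv2.INTER_CUBIC))
s=dict(np.load("side0.npz"));a=s["img"][130:270,190:390,::-1];cv2.imwrite("pics/s1.png",cv2.resize(a,(800,560),interpolation=cv2.INTER_CUBIC))
```

```text
top
[390. 182.] 110 (array([ 0.5724, -0.2106]), 34.9, 36.1, 72.4)
[439. 183.] 360 (array([ 0.5704, -0.3522]), 43.3, 68.7, 91.2)
[387. 228.] 314 (array([ 0.4403, -0.1984]), 36.6, 125.0, 98.5)
[437. 238.] 446 (array([ 0.4158, -0.3445]), 64.7, 64.8, 45.3)
  h [428. 117.] 6215 (array([ 0.741 , -0.1542]), 165.4, 863.3, 103.8) [0.031 0.043 0.048]
  h [207. 129.] 97 (array([0.723 , 0.3154]), 14.5, 104.0, 7.0) [0.028 0.045 0.048]
  h [490. 137.] 64 (array([ 0.7067, -0.5018]), 18.9, 29.6, 150.2) [0.013 0.021 0.025]
  h [285. 150.] 633 (array([0.6536, 0.0891]), 70.1, 103.6, 102.2) [0.02  0.044 0.049]
  h [467. 142.] 82 (array([ 0.6956, -0.4314]), 19.5, 39.7, 21.5) [0.016 0.02  0.023]
  h [449. 150.] 354 (array([ 0.6634, -0.3786]), 57.6, 58.5, 175.5) [0.032 0.036 0.037]
  h [241. 151.] 61 (array([0.6528, 0.2164]), 17.1, 26.9, 58.4) [0.014 0.023 0.026]
  h [328. 156.] 70 (array([ 0.641 , -0.0321]), 21.0, 36.3, 13.7) [0.017 0.021 0.025]
  h [489. 166.] 554 (array([ 0.6315, -0.5163]), 74.0, 150.0, 111.9) [0.009 0.039 0.043]
  h [499. 154.] 15 (array([ 0.6598, -0.5256]), 11.2, 18.3, 46.0) [0.007 0.
[... 2857 characters left out ...]

  h [480. 313.] 10940 (array([ 0.736 , -0.3586]), 201.1, 472.9, 99.9) [0.033 0.044 0.048]
  h [300. 274.] 1180 (array([ 0.4471, -0.2011]), 59.4, 148.6, 98.4) [0.01  0.014 0.015]
  h [358. 268.] 402 (array([ 0.5772, -0.2151]), 56.0, 56.8, 76.1) [0.011 0.014 0.015]
  h [377. 315.] 1051 (array([ 0.5747, -0.3554]), 61.6, 91.0, 95.0) [0.01  0.014 0.015]
  h [300. 324.] 1218 (array([ 0.4194, -0.3477]), 84.5, 85.7, 77.7) [0.01  0.013 0.015]
  h [450. 334.] 191 (array([ 0.6975, -0.4344]), 20.2, 37.0, 22.9) [0.018 0.021 0.022]
  h [430. 370.] 1855 (array([ 0.6316, -0.5109]), 75.9, 132.3, 111.4) [0.008 0.04  0.043]
  h [474. 362.] 180 (array([ 0.7107, -0.5047]), 20.2, 26.5, 155.2) [0.015 0.023 0.026]
```

View pics/t1.png

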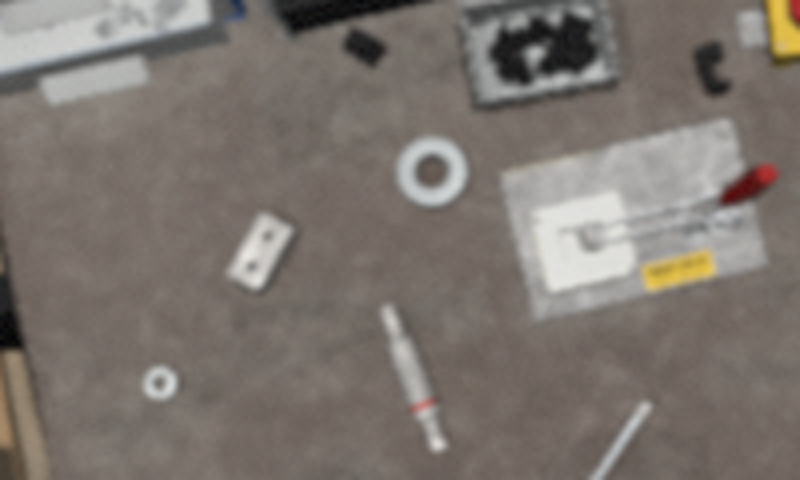

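View pics/s1.png

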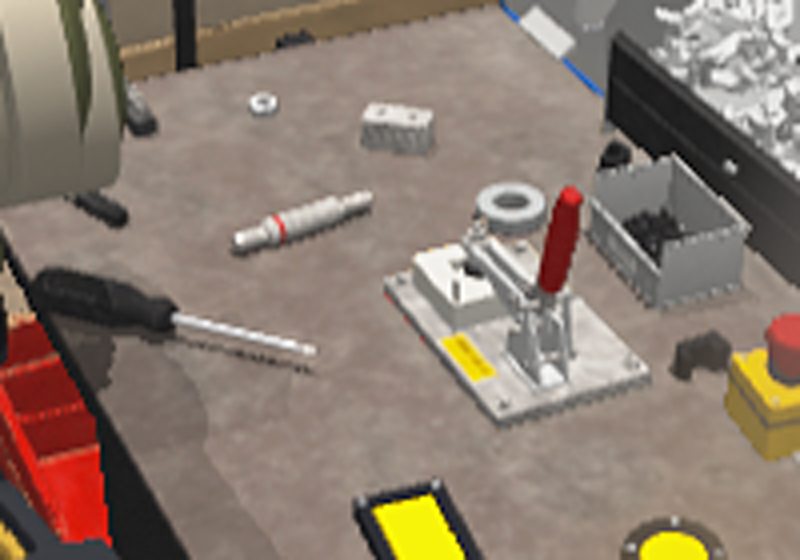

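The crops confirm the gauge shapes: plug, block with two bores, large ring and small ring, all clear of neighbours. The screwdriver and clamp are nearest. Next I'll get refined angles and obstacle heights, and make a helper that computes moves.

Add to h.py:
```python
from scipy.spatial.transform import Rotation as Ro
def plan(*targets):   # (x,y,z[,theta deg of tool x]) -> shift along the present tool axes and rz
    from plant import manip, imaging, workorder
    s=manip.state(); R=Ro.from_rotvec(s["eef_rot"]); p=s["tcp_pos"]; x=R.apply([1,0,0]); th=np.degrees(np.arctan2(x[1],x[0]))
    print("tcp",np.round(p,4),"th",round(th,1),"tilt",np.round(R.apply([0,0,1])[:2],4),"q6",round(s["joint_positions"][5],2),"w",round(s["gripper_width"],4))
    for t in targets:
        d=R.inv().apply(np.array(t[:3])-p); rz=-np.radians((t[3]-th+90)%180-90) if len(t)>3 else 0
        print(t,"->",np.round(d,4),"rz",round(rz,3))
```

Run:
```python
from h import *
for n,L in(("top",{"plug":(253,234),"block":(215,203),"bnest":(439,184),"pnest":(385,228)}),("side",{"plug":(265,184),"block":(289,161),"bnest":(377,315),"pnest":(300,274)})):
    s=dict(np.load(n+"0.npz"));C=cloud(s);z=C[...,2]
    for st,c,m in blobs((z>.005)&(z<.05)&(C[...,0]>.2),12):
        for k,v in L.items():
            if np.hypot(*(c-v))<4:
                mm=m&(z>.018) if k=="block" else m
                P=C[mm][:,:2]; w,V=np.linalg.eigh(np.cov(P.T)); print(n,k,P.mean(0).round(4),np.degrees(np.arctan2(V[1,1],V[0,1]))%180)
    for nm,(a,b,c,d) in {"bin":(.6,.72,.03,.15),"estop":(.62,.72,-.14,-.04),"clamp":(.4,.61,-.08,.11)}.items():
        q=C[(C[...,0]>a)&(C[...,0]<b)&(C[...,1]>c)&(C[...,1]<d)&(z>.03)&(z<.3)]
        print(n,nm,q.min(0).round(3),q.max(0).round(3))
plan((.411,.348,.10,24),(.411,.348,.004,24))
```

```text
top bnest [ 0.57   -0.3524] 94.55159237229603
top block [0.5017 0.2805] 154.1013392527804
top plug [0.4148 0.1714] 22.667547065804683
top pnest [ 0.4405 -0.198 ] 98.23697534175307
top bin [0.612 0.034 0.03 ] [0.72  0.15  0.093]
top estop [ 0.647 -0.135  0.03 ] [ 0.709 -0.069  0.077]
top clamp [ 0.478 -0.071  0.03 ] [0.555 0.09  0.163]
side block [0.506  0.2755] 157.57030291573898
side plug [0.4189 0.1658] 22.830326250482386
side pnest [ 0.445  -0.2056] 98.65708067161985
side bnest [ 0.5741 -0.3568] 94.60764383597608
side bin [0.616 0.031 0.03 ] [0.72  0.15  0.091]
side estop [ 0.65  -0.138  0.03 ] [ 0.714 -0.074  0.078]
side clamp [ 0.481 -0.075  0.03 ] [0.56  0.093 0.164]
tcp [ 0.2154 -0.4786  0.2382] th 24.2 tilt [-0.0002  0.0011] q6 -0.22 w 0.0881
(0.411, 0.348, 0.1, 24) -> [ 0.5175 -0.6734  0.1391] rz 0.004
(0.411, 0.348, 0.004, 24) -> [ 0.5175 -0.6733  0.2351] rz 0.004
```

Request:
send_path([
  [0.05,[0.518,-0.673,0],[0,0,0]],
  [0.05,[0.518,-0.673,0],[0,0,0]],
  [0.05,[0.518,-0.673,0],[0,0,0]],
  [0.05,[0.518,-0.673,0],[0,0,0]],
  [0.05,[0.518,-0.673,0],[0,0,0]],
  [0.05,[0.518,-0.673,0],[0,0,0]],
  [0.05,[0.518,-0.673,0],[0,0,0]],
  [0.05,[0.518,-0.673,0],[0,0,0]],
  [0.05,[0.518,-0.673,0],[0,0,0]],
  [0.05,[0.518,-0.673,0],[0,0,0]],
], force=20)

```text
time_s: 1.1
tcp_pos: [0.3307, 0.0097, 0.2388]
eef_rot: [3.071, 0.658, 0.001]
wrist_force: [1.2, -0.5, -0.2]
gripper_width: 0.05
gripper_force: 0.0
```

```bash
python3 -c "
from h import *
plan((.411,.348,.1,24))"
```

```text
tcp [0.3307 0.0097 0.2388] th 24.2 tilt [ 0.0007 -0.0002] q6 0.82 w 0.05
(0.411, 0.348, 0.1, 24) -> [ 0.2118 -0.2757  0.1388] rz 0.003
```

Request:
send_path([
  [0.05,[0.212,-0.276,0.08],[0,0,0]],
  [0.05,[0.212,-0.276,0.08],[0,0,0]],
  [0.05,[0.212,-0.276,0.08],[0,0,0]],
  [0.05,[0.212,-0.276,0.08],[0,0,0]],
  [0.05,[0.212,-0.276,0.08],[0,0,0]],
  [0.05,[0.212,-0.276,0.08],[0,0,0]],
  [0.05,[0.212,-0.276,0.08],[0,0,0]],
  [0.05,[0.212,-0.276,0.08],[0,0,0]],
  [0.05,[0.212,-0.276,0.08],[0,0,0]],
  [0.05,[0.212,-0.276,0.08],[0,0,0]],
], force=20)

```text
time_s: 2.1
tcp_pos: [0.4109, 0.3455, 0.1589]
eef_rot: [3.072, 0.658, -0.0]
wrist_force: [-1.3, -0.9, 0.4]
gripper_width: 0.0502
gripper_force: 0.0
```

Run:
```python
from h import *
from plant import manip, imaging, workorder
plan((.411,.348,.004))
for n in("top","side"):
    s=imaging.snapshot(n); np.savez(n+"1.npz",**s)
    u=proj(s,manip.state()["tcp_pos"])[0]; print(n,u, proj(s,[.411,.348,.008]))
    x,y=u.astype(int); x=max(x,60);y=max(y,60); cv2.imwrite(f"pics/{n}1.png",cv2.resize(s["img"][y-50:y+50,x-60:x+60,::-1],(600,500),interpolation=cv2.INTER_CUBIC)); print(x-60,y-50)
a,b=[cv2.imread(f"pics/{n}1.png") for n in("top","side")]; cv2.imwrite("pics/c1.png",cv2.resize(np.hstack([a,b]),(800,333)))
```

```text
tcp [0.4109 0.3455 0.1589] th 24.2 tilt [-0.0002 -0.0003] q6 1.63 w 0.0502
(0.411, 0.348, 0.004) -> [ 0.0011 -0.0023  0.1549] rz 0
top [175.62780097 232.65654127] [[190.77546396 234.61857917]]
115 182
side [251.81709452 109.56500394] [[254.39869059 155.18992826]]
191 59
```

View pics/c1.png

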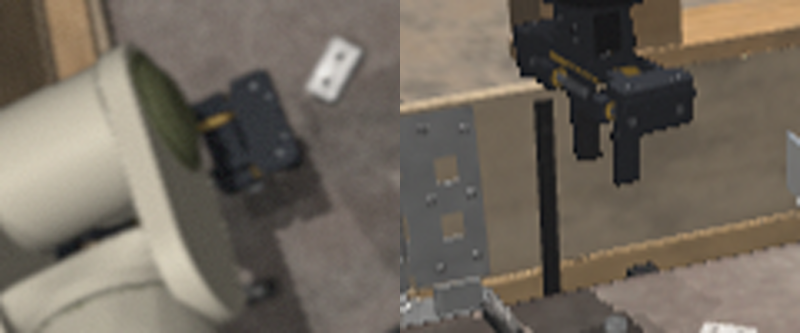

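The crop shows the finger midpoint at side pixel (253,110), against (252,110) predicted. The calibration therefore agrees to about 2–3 mm, and the mean of the two views is a good target.

Request:
send_path([
  [0.045,[0.001,-0.002,0.05],[0,0,0]],
  [0.045,[0.001,-0.002,0.1],[0,0,0]],
  [0.045,[0.001,-0.002,0.13],[0,0,0]],
  [0.045,[0.001,-0.002,0.148],[0,0,0]],
  [0.045,[0.001,-0.002,0.155],[0,0,0]],
  [0.045,[0.001,-0.002,0.155],[0,0,0]],
  [0.01,[0.001,-0.002,0.155],[0,0,0]],
  [0.01,[0.001,-0.002,0.155],[0,0,0]],
  [0.01,[0.001,-0.002,0.155],[0,0,0]],
  [0.01,[0.001,-0.002,0.155],[0,0,0]],
], force=20)

```text
time_s: 3.2
tcp_pos: [0.4114, 0.3488, 0.0045]
eef_rot: [-3.071, -0.659, -0.002]
wrist_force: [-0.1, -0.2, 5.2]
gripper_width: 0.0194
gripper_force: 20.0
```

Request:
send_path([
  [0.01,[0,0,0],[0,0,0]],
  [0.01,[0,0,0],[0,0,0]],
  [0.01,[0,0,0],[0,0,0]],
])

```text
time_s: 3.5
tcp_pos: [0.4115, 0.3488, 0.0044]
eef_rot: [-3.071, -0.659, -0.002]
wrist_force: [-0.4, -1.5, 6.7]
gripper_width: 0.0192
gripper_force: 20.1
```

Request:
send_path([
  [0.01,[0,0,-0.02],[0,0,0]],
  [0.01,[0,0,-0.06],[0,0,0]],
  [0.01,[0,0,-0.11],[0,0,0]],
  [0.01,[0,0,-0.16],[0,0,0]],
  [0.01,[0,0,-0.2],[0,0,0]],
  [0.01,[0,0,-0.2],[0,0,0]],
  [0.01,[0,0,-0.2],[0,0,0]],
])

```text
time_s: 4.2
tcp_pos: [0.411, 0.3486, 0.2038]
eef_rot: [-3.071, -0.659, -0.001]
wrist_force: [1.0, 0.1, -0.4]
gripper_width: 0.0194
gripper_force: 20.0
```

Run:
```python
from h import *
from plant import manip, imaging, workorder
s=imaging.snapshot("side"); u=proj(s,manip.state()["tcp_pos"])[0]; print(u); x,y=u.astype(int)
cv2.imwrite("pics/s2.png",cv2.resize(s["img"][y-25:y+15,x-25:x+25,::-1],(750,600),interpolation=cv2.INTER_CUBIC))
```

```text
[250.65524254  94.9686559 ]
```

View pics/s2.png

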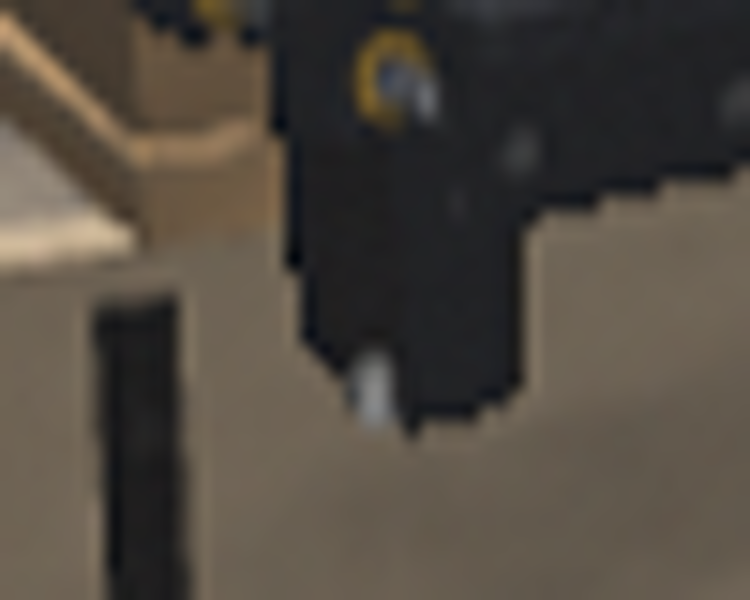

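```bash
python3 -c "
from h import *
plan((.574,-.211,.22,24),(.574,-.211,.013,24))"
```

```text
tcp [0.4107 0.3484 0.2027] th 24.2 tilt [-0.0015 -0.0008] q6 1.63 w 0.0195
(0.574, -0.211, 0.22, 24) -> [-0.0806  0.5771 -0.0171] rz 0.004
(0.574, -0.211, 0.013, 24) -> [-0.0802  0.5771  0.1899] rz 0.004
```

Request:
send_path([
  [0.01,[0,0.02,-0.02],[0,0,0]],
  [0.01,[-0.081,0.577,-0.02],[0,0,0]],
  [0.01,[-0.081,0.577,-0.02],[0,0,0]],
  [0.01,[-0.081,0.577,-0.02],[0,0,0]],
  [0.01,[-0.081,0.577,-0.02],[0,0,0]],
  [0.01,[-0.081,0.577,-0.02],[0,0,0]],
  [0.01,[-0.081,0.577,-0.02],[0,0,0]],
  [0.01,[-0.081,0.577,-0.02],[0,0,0]],
  [0.01,[-0.081,0.577,-0.02],[0,0,0]],
  [0.01,[-0.081,0.577,-0.02],[0,0,0]],
])

```text
time_s: 5.25
tcp_pos: [0.5426, -0.1042, 0.2218]
eef_rot: [-3.07, -0.658, 0.004]
wrist_force: [1.3, -0.7, 1.2]
gripper_width: 0.0196
gripper_force: 20.0
```

```bash
python3 -c "
from h import *
plan((.574,-.211,.22,24),(.574,-.211,.013,24))"
```

```text
tcp [ 0.5426 -0.1042  0.2218] th 24.2 tilt [-0.0031  0.0014] q6 0.75 w 0.0196
(0.574, -0.211, 0.22, 24) -> [-0.0152  0.1102  0.0016] rz 0.004
(0.574, -0.211, 0.013, 24) -> [-0.0147  0.1108  0.2086] rz 0.004
```

Request:
send_path([
  [0.01,[-0.015,0.11,0],[0,0,0]],
  [0.01,[-0.015,0.11,0],[0,0,0]],
  [0.01,[-0.015,0.11,0.03],[0,0,0]],
  [0.01,[-0.015,0.11,0.08],[0,0,0]],
  [0.01,[-0.015,0.11,0.12],[0,0,0]],
  [0.01,[-0.015,0.11,0.15],[0,0,0]],
  [0.01,[-0.015,0.11,0.15],[0,0,0]],
  [0.01,[-0.015,0.11,0.15],[0,0,0]],
])

```text
time_s: 6.05
tcp_pos: [0.5743, -0.2087, 0.0735]
eef_rot: [-3.071, -0.659, 0.002]
wrist_force: [-0.6, 0.3, -0.9]
gripper_width: 0.019
gripper_force: 20.0
```

```bash
python3 -c "
from h import *
plan((.574,-.211,.013,24))"
```

```text
tcp [ 0.5743 -0.2087  0.0735] th 24.2 tilt [-0.0013  0.0008] q6 0.61 w 0.019
(0.574, -0.211, 0.013, 24) -> [-0.0012  0.0021  0.0605] rz 0.004
```

Request:
send_path([
  [0.01,[-0.001,0.002,0.03],[0,0,0]],
  [0.01,[-0.001,0.002,0.05],[0,0,0]],
  [0.01,[-0.001,0.002,0.057],[0,0,0]],
  [0.01,[-0.001,0.002,0.06],[0,0,0]],
  [0.01,[-0.001,0.002,0.06],[0,0,0]],
  [0.01,[-0.001,0.002,0.06],[0,0,0]],
])

```text
time_s: 6.65
tcp_pos: [0.575, -0.2113, 0.0151]
eef_rot: [3.07, 0.659, 0.002]
wrist_force: [-0.1, -0.1, 0.1]
gripper_width: 0.0194
gripper_force: 20.0
```

Request:
send_path([
  [0.01,[0,0,0.002],[0,0,0]],
  [0.01,[0,0,0.002],[0,0,0]],
  [0.01,[0,0,0.002],[0,0,0]],
])

```text
time_s: 6.95
tcp_pos: [0.5748, -0.2113, 0.0125]
eef_rot: [3.071, 0.659, 0.002]
wrist_force: [0.5, 0.4, 4.2]
gripper_width: 0.0195
gripper_force: 20.3
```

Request:
send_path([
  [0.022,[0,0,0],[0,0,0]],
  [0.03,[0,0,0],[0,0,0]],
  [0.04,[0,0,0],[0,0,0]],
  [0.04,[0,0,-0.03],[0,0,0]],
  [0.05,[0,0,-0.08],[0,0,0]],
  [0.05,[0,0,-0.13],[0,0,0]],
  [0.05,[0,0,-0.18],[0,0,0]],
  [0.05,[0,0,-0.21],[0,0,0]],
  [0.05,[0,0,-0.21],[0,0,0]],
])

```text
time_s: 7.85
tcp_pos: [0.5753, -0.2114, 0.226]
eef_rot: [3.067, 0.658, 0.008]
wrist_force: [0.5, 0.0, 0.0]
gripper_width: 0.05
gripper_force: 0.0
```

```bash
python3 -c "
from h import *
plan((.418,.169,.22,23),(.418,.169,.006,23))"
```

```text
tcp [ 0.5753 -0.2114  0.226 ] th 24.2 tilt [ 0.006  -0.0035] q6 0.6 w 0.05
(0.418, 0.169, 0.22, 23) -> [ 0.0127 -0.4115  0.0037] rz 0.022
(0.418, 0.169, 0.006, 23) -> [ 0.0118 -0.4127  0.2177] rz 0.022
```

Careful with the scale: turns go in shares of 2 pi rad. That gives: 0.02 rad is 0.0032.

Request:
send_path([
  [0.05,[0.012,-0.412,0],[0,0,0.0032]],
  [0.05,[0.012,-0.412,0],[0,0,0.0032]],
  [0.05,[0.012,-0.412,0],[0,0,0.0032]],
  [0.05,[0.012,-0.412,0],[0,0,0.0032]],
  [0.05,[0.012,-0.412,0],[0,0,0.0032]],
  [0.05,[0.012,-0.412,0],[0,0,0.0032]],
  [0.05,[0.012,-0.412,0],[0,0,0.0032]],
  [0.05,[0.012,-0.412,0],[0,0,0.0032]],
  [0.05,[0.012,-0.412,0],[0,0,0.0032]],
  [0.05,[0.012,-0.412,0.05],[0,0,0.0032]],
])

```text
time_s: 8.85
tcp_pos: [0.4179, 0.1715, 0.1742]
eef_rot: [3.076, 0.633, 0.014]
wrist_force: [1.2, 0.2, -2.4]
gripper_width: 0.05
gripper_force: 0.0
```

Run:
```python
from h import *
from plant import manip, imaging, workorder
plan((.418,.169,.1,23),(.418,.169,.006,23))
for n in("top","side"):
    s=imaging.snapshot(n); cv2.imwrite(f"pics/{n}3.png",cv2.resize(s["img"][160:210,360:420,::-1] if n=="top" else s["img"][245:295,328:388,::-1],(400,333),interpolation=cv2.INTER_CUBIC))
    np.savez(n+"3.npz",**s)
cv2.imwrite("pics/c3.png",np.hstack([cv2.imread(f"pics/{n}3.png") for n in("top","side")]))
```

```text
tcp [0.4179 0.1715 0.1742] th 23.3 tilt [0.0088 0.0012] q6 1.29 w 0.05
(0.418, 0.169, 0.1, 23) -> [-0.0015  0.0021  0.0742] rz 0.005
(0.418, 0.169, 0.006, 23) -> [-0.0023  0.0019  0.1682] rz 0.005
```

View pics/c3.png

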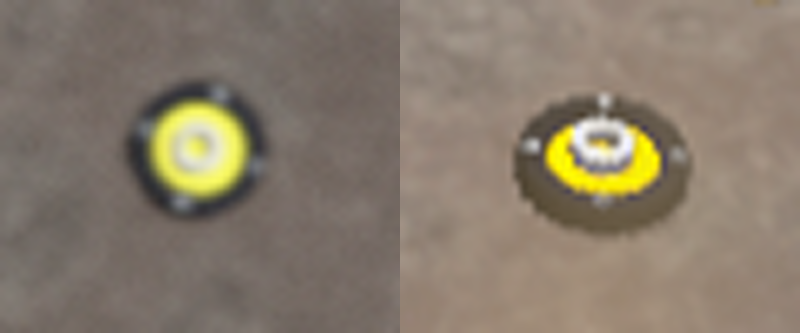

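The small ring sits flat and central in its recess, at about (196,150) in the top half of the crop and (602,145) in the side half. Next is the plug.

Request:
send_path([
  [0.045,[-0.001,0.002,0.04],[0,0,0]],
  [0.045,[-0.001,0.002,0.08],[0,0,0]],
  [0.045,[-0.001,0.002,0.12],[0,0,0]],
  [0.045,[-0.001,0.002,0.12],[0,0,0]],
  [0.045,[-0.001,0.002,0.12],[0,0,0]],
])

```text
time_s: 9.45
tcp_pos: [0.4169, 0.167, 0.0529]
eef_rot: [-3.078, -0.627, 0.001]
wrist_force: [0.5, 0.5, 0.4]
gripper_width: 0.0449
gripper_force: 0.0
```

```bash
python3 -c "
from h import *
plan((.418,.169,.006,23))"
```

```text
tcp [0.4169 0.167  0.0529] th 23.0 tilt [-0.0003 -0.0001] q6 1.29 w 0.0449
(0.418, 0.169, 0.006, 23) -> [ 0.0018 -0.0014  0.0469] rz 0.0
```

Request:
send_path([
  [0.045,[0.002,-0.001,0.03],[0,0,0]],
  [0.045,[0.002,-0.001,0.042],[0,0,0]],
  [0.045,[0.002,-0.001,0.047],[0,0,0]],
  [0.045,[0.002,-0.001,0.047],[0,0,0]],
  [0.01,[0.002,-0.001,0.047],[0,0,0]],
  [0.01,[0.002,-0.001,0.047],[0,0,0]],
  [0.01,[0.002,-0.001,0.047],[0,0,0]],
  [0.01,[0.002,-0.001,0.047],[0,0,0]],
  [0.01,[0.002,-0.001,0.047],[0,0,0]],
], force=40)

```text
time_s: 10.35
tcp_pos: [0.4177, 0.1692, 0.0051]
eef_rot: [-3.078, -0.629, -0.001]
wrist_force: [-2.1, -0.4, 5.2]
gripper_width: 0.0176
gripper_force: 40.0
```

Request:
send_path([
  [0.01,[0,0,0],[0,0,0]],
  [0.01,[0,0,-0.02],[0,0,0]],
  [0.01,[0,0,-0.06],[0,0,0]],
  [0.01,[0,0,-0.11],[0,0,0]],
  [0.01,[0,0,-0.16],[0,0,0]],
  [0.01,[0,0,-0.2],[0,0,0]],
  [0.01,[0,0,-0.215],[0,0,0]],
  [0.01,[0,0,-0.215],[0,0,0]],
  [0.01,[0,0,-0.215],[0,0,0]],
])

```text
time_s: 11.25
tcp_pos: [0.4171, 0.169, 0.2186]
eef_rot: [-3.078, -0.628, 0.003]
wrist_force: [0.0, -1.1, -2.4]
gripper_width: 0.0176
gripper_force: 40.0
```

Run:
```python
from h import *
from plant import manip, imaging, workorder
plan((.4425,-.2,.22,98.5),(.4425,-.2,.0145,98.5))
a=[]
for n in("top","side"):
    s=imaging.snapshot(n); x,y=proj(s,manip.state()["tcp_pos"])[0].astype(int); a.append(cv2.resize(s["img"][y-30:y+30,x-35:x+35,::-1],(400,343),interpolation=cv2.INTER_CUBIC))
cv2.imwrite("pics/c4.png",np.hstack(a))
```

```text
tcp [0.4171 0.169  0.2186] th 23.1 tilt [-0.0016 -0.0003] q6 1.29 w 0.0176
(0.4425, -0.2, 0.22, 98.5) -> [-0.1213  0.3494 -0.0013] rz -1.316
(0.4425, -0.2, 0.0145, 98.5) -> [-0.1209  0.3495  0.2042] rz -1.316
```

View pics/c4.png

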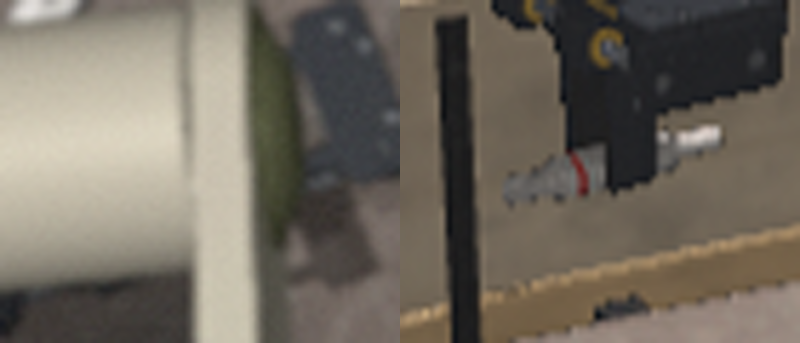

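The plug is held level and centred between the fingers (side crop, tips at about x=505 and 722). I'll swing it over and turn it.

To row units: -1.316 rad is -0.2094.

Request:
send_path([
  [0.01,[-0.121,0.349,0],[0,0,-0.2094]],
  [0.01,[-0.121,0.349,0],[0,0,-0.2094]],
  [0.01,[-0.121,0.349,0],[0,0,-0.2094]],
  [0.01,[-0.121,0.349,0],[0,0,-0.2094]],
  [0.01,[-0.121,0.349,0],[0,0,-0.2094]],
  [0.01,[-0.121,0.349,0],[0,0,-0.2094]],
  [0.01,[-0.121,0.349,0],[0,0,-0.2094]],
  [0.01,[-0.121,0.349,0],[0,0,-0.2094]],
  [0.01,[-0.121,0.349,0],[0,0,-0.2094]],
  [0.01,[-0.121,0.349,0],[0,0,-0.2094]],
])

```text
time_s: 12.35
tcp_pos: [0.4425, -0.2024, 0.218]
eef_rot: [-2.047, -2.38, 0.001]
wrist_force: [-0.1, 0.7, -2.1]
gripper_width: 0.0176
gripper_force: 40.0
```

Request:
send_path([
  [0.01,[0,0,0],[0,0,0]],
  [0.01,[0,0,0.05],[0,0,0]],
  [0.01,[0,0,0.1],[0,0,0]],
  [0.01,[0,0,0.15],[0,0,0]],
  [0.01,[0,0,0.15],[0,0,0]],
  [0.01,[0,0,0.15],[0,0,0]],
])

```text
time_s: 12.95
tcp_pos: [0.4433, -0.1991, 0.0705]
eef_rot: [-2.052, -2.377, 0.0]
wrist_force: [0.7, -1.2, -1.5]
gripper_width: 0.0175
gripper_force: 40.0
```

```bash
python3 -c "
from h import *
plan((.4425,-.2,.0135,98.5))"
```

```text
tcp [ 0.4433 -0.1991  0.0705] th 98.4 tilt [-0.0006  0.0005] q6 -0.81 w 0.0175
(0.4425, -0.2, 0.0135, 98.5) -> [-0.0008 -0.0009  0.057 ] rz -0.002
```

Request:
send_path([
  [0.01,[-0.001,-0.001,0.03],[0,0,0]],
  [0.01,[-0.001,-0.001,0.048],[0,0,0]],
  [0.01,[-0.001,-0.001,0.054],[0,0,0]],
  [0.01,[-0.001,-0.001,0.057],[0,0,0]],
  [0.01,[-0.001,-0.001,0.057],[0,0,0]],
  [0.01,[-0.001,-0.001,0.057],[0,0,0]],
])

```text
time_s: 13.55
tcp_pos: [0.4429, -0.201, 0.014]
eef_rot: [2.05, 2.378, 0.0]
wrist_force: [-0.4, 0.4, -0.9]
gripper_width: 0.0179
gripper_force: 40.0
```

Request:
send_path([
  [0.022,[0,0,0],[0,0,0]],
  [0.03,[0,0,0],[0,0,0]],
  [0.04,[0,0,0],[0,0,0]],
  [0.04,[0,0,-0.03],[0,0,0]],
  [0.05,[0,0,-0.08],[0,0,0]],
  [0.065,[0,0,-0.13],[0,0,0]],
  [0.065,[0,0,-0.18],[0,0,0]],
  [0.065,[0,0,-0.21],[0,0,0]],
  [0.065,[0,0,-0.21],[0,0,0]],
])

```text
time_s: 14.45
tcp_pos: [0.4434, -0.2014, 0.2269]
eef_rot: [2.046, 2.374, 0.001]
wrist_force: [0.2, 0.1, -0.6]
gripper_width: 0.0651
gripper_force: 0.0
```

```bash
python3 -c "
from h import *
plan((.564,.163,.22,98.5),(.564,.163,.006,98.5))"
```

```text
tcp [ 0.4434 -0.2014  0.2269] th 98.5 tilt [ 0.0063 -0.005 ] q6 -0.82 w 0.0651
(0.564, 0.163, 0.22, 98.5) -> [0.3426 0.173  0.0058] rz -0.0
(0.564, 0.163, 0.006, 98.5) -> [0.3439 0.1718 0.2198] rz -0.0
```

Request:
send_path([
  [0.065,[0.343,0.173,0],[0,0,0]],
  [0.065,[0.343,0.173,0],[0,0,0]],
  [0.065,[0.343,0.173,0],[0,0,0]],
  [0.065,[0.343,0.173,0],[0,0,0]],
  [0.065,[0.343,0.173,0],[0,0,0]],
  [0.065,[0.343,0.173,0],[0,0,0]],
  [0.065,[0.343,0.173,0],[0,0,0]],
  [0.065,[0.343,0.173,0],[0,0,0]],
  [0.065,[0.343,0.173,0],[0,0,0]],
  [0.065,[0.343,0.173,0.03],[0,0,0]],
])

```text
time_s: 15.45
tcp_pos: [0.5639, 0.1648, 0.1941]
eef_rot: [2.047, 2.378, 0.005]
wrist_force: [0.7, -0.3, -1.1]
gripper_width: 0.065
gripper_force: 0.0
```

Request:
send_path([
  [0.065,[0,0,0.05],[0,0,0]],
  [0.065,[0,0,0.1],[0,0,0]],
  [0.065,[0,0,0.1],[0,0,0]],
  [0.065,[0,0,0.1],[0,0,0]],
])

```text
time_s: 15.85
tcp_pos: [0.5629, 0.1637, 0.0934]
eef_rot: [-2.052, -2.379, 0.001]
wrist_force: [0.1, 0.2, 0.6]
gripper_width: 0.0654
gripper_force: 0.0
```

Run:
```python
from h import *
from plant import manip, imaging, workorder
plan((.564,.163,.006,98.5))
a=[]
for n,(x,y) in(("top",(386,228)),("side",(300,272))):
    s=imaging.snapshot(n); a.append(cv2.resize(s["img"][y-30:y+30,x-35:x+35,::-1],(400,343),interpolation=cv2.INTER_CUBIC))
cv2.imwrite("pics/c5.png",np.hstack(a))
s=imaging.snapshot("side"); C=cloud(s); z=C[...,2]; hsv=cv2.cvtColor(s["img"],cv2.COLOR_RGB2HSV)
x,y=proj(s,[.564,.163,.014])[0].astype(int); a=s["img"][y-40:y+40,x-50:x+50,::-1]; cv2.imwrite("pics/s5.png",cv2.resize(a,(700,560),interpolation=cv2.INTER_CUBIC))
```

```text
tcp [0.5629 0.1637 0.0934] th 98.4 tilt [-0.0006 -0.0001] q6 -0.06 w 0.0654
(0.564, 0.163, 0.006, 98.5) -> [-0.0009  0.0011  0.0874] rz -0.001
```

View pics/c5.png

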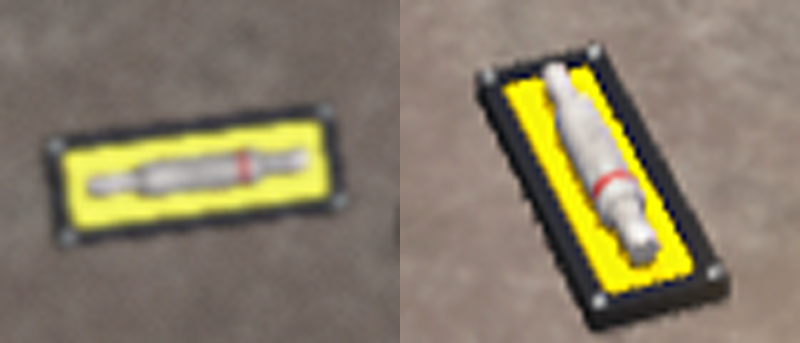

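View pics/s5.png

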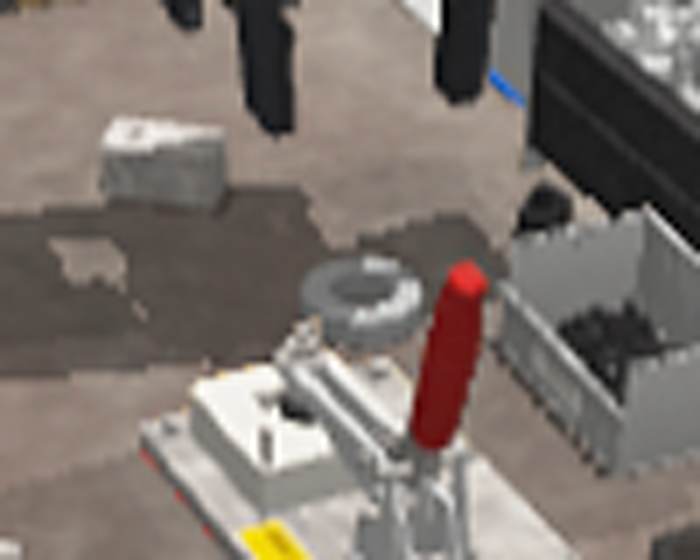

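The plug lies in its recess, central and parallel (crop tips at about 87 and 308, with the floor spanning 62–328). The fingers straddle the large ring with clear space around it, so I'll descend.

Request:
send_path([
  [0.065,[-0.001,0.001,0.04],[0,0,0]],
  [0.065,[-0.001,0.001,0.07],[0,0,0]],
  [0.065,[-0.001,0.001,0.083],[0,0,0]],
  [0.065,[-0.001,0.001,0.087],[0,0,0]],
  [0.065,[-0.001,0.001,0.087],[0,0,0]],
  [0.04,[-0.001,0.001,0.087],[0,0,0]],
  [0.04,[-0.001,0.001,0.087],[0,0,0]],
  [0.04,[-0.001,0.001,0.087],[0,0,0]],
  [0.04,[-0.001,0.001,0.087],[0,0,0]],
], force=40)

```text
time_s: 16.9
tcp_pos: [0.5645, 0.1635, 0.0069]
eef_rot: [2.05, 2.379, 0.002]
wrist_force: [-0.9, -0.1, 7.1]
gripper_width: 0.0481
gripper_force: 40.0
```

Request:
send_path([
  [0.04,[0,0,0],[0,0,0]],
  [0.04,[0,0,-0.02],[0,0,0]],
  [0.04,[0,0,-0.06],[0,0,0]],
  [0.04,[0,0,-0.11],[0,0,0]],
  [0.04,[0,0,-0.16],[0,0,0]],
  [0.04,[0,0,-0.2],[0,0,0]],
  [0.04,[0,0,-0.215],[0,0,0]],
  [0.04,[0,0,-0.215],[0,0,0]],
])

```text
time_s: 17.7
tcp_pos: [0.5645, 0.1635, 0.2232]
eef_rot: [2.049, 2.377, 0.005]
wrist_force: [-0.4, -0.6, -2.2]
gripper_width: 0.0484
gripper_force: 40.0
```

```bash
python3 -c "
from h import *
plan((.418,-.345,.22,98.5))"
```

```text
tcp [0.5645 0.1635 0.2232] th 98.5 tilt [0.0046 0.0004] q6 -0.07 w 0.0484
(0.418, -0.345, 0.22, 98.5) -> [-0.4813 -0.22    0.0023] rz -0.0
```

Request:
send_path([
  [0.04,[-0.481,-0.22,0],[0,0,0]],
  [0.04,[-0.481,-0.22,0],[0,0,0]],
  [0.04,[-0.481,-0.22,0],[0,0,0]],
  [0.04,[-0.481,-0.22,0],[0,0,0]],
  [0.04,[-0.481,-0.22,0],[0,0,0]],
  [0.04,[-0.481,-0.22,0],[0,0,0]],
  [0.04,[-0.481,-0.22,0],[0,0,0]],
  [0.04,[-0.481,-0.22,0],[0,0,0]],
  [0.04,[-0.481,-0.22,0],[0,0,0]],
  [0.04,[-0.481,-0.22,0],[0,0,0]],
])

```text
time_s: 18.7
tcp_pos: [0.4238, -0.3184, 0.2191]
eef_rot: [-2.05, -2.377, -0.001]
wrist_force: [1.1, -0.3, -1.9]
gripper_width: 0.0483
gripper_force: 40.0
```

```bash
python3 -c "
from h import *
plan((.418,-.345,.0145,98.5))"
```

```text
tcp [ 0.4238 -0.3184  0.2191] th 98.5 tilt [-0.0016  0.002 ] q6 -1.01 w 0.0483
(0.418, -0.345, 0.0145, 98.5) -> [-0.0259 -0.0094  0.2046] rz -0.001
```

Request:
send_path([
  [0.04,[-0.026,-0.009,0],[0,0,0]],
  [0.04,[-0.026,-0.009,0.05],[0,0,0]],
  [0.04,[-0.026,-0.009,0.1],[0,0,0]],
  [0.04,[-0.026,-0.009,0.15],[0,0,0]],
  [0.04,[-0.026,-0.009,0.17],[0,0,0]],
  [0.04,[-0.026,-0.009,0.17],[0,0,0]],
])

```text
time_s: 19.3
tcp_pos: [0.4184, -0.342, 0.0466]
eef_rot: [-2.046, -2.373, -0.003]
wrist_force: [0.8, 0.7, -1.2]
gripper_width: 0.048
gripper_force: 40.0
```

```bash
python3 -c "
from h import *
plan((.418,-.345,.0145,98.5))"
```

```text
tcp [ 0.4184 -0.342   0.0466] th 98.5 tilt [-0.0052  0.0067] q6 -1.05 w 0.048
(0.418, -0.345, 0.0145, 98.5) -> [-0.0032 -0.0007  0.0321] rz -0.001
```

Request:
send_path([
  [0.04,[-0.002,-0.001,0.02],[0,0,0]],
  [0.04,[-0.002,-0.001,0.028],[0,0,0]],
  [0.04,[-0.002,-0.001,0.032],[0,0,0]],
  [0.04,[-0.002,-0.001,0.032],[0,0,0]],
  [0.04,[-0.002,-0.001,0.032],[0,0,0]],
])

```text
time_s: 19.8
tcp_pos: [0.4197, -0.3464, 0.0195]
eef_rot: [2.05, 2.379, -0.0]
wrist_force: [0.7, -0.3, -1.9]
gripper_width: 0.0479
gripper_force: 40.0
```

Request:
send_path([
  [0.052,[0,0,0],[0,0,0]],
  [0.06,[0,0,0],[0,0,0]],
  [0.065,[0,0,0],[0,0,0]],
  [0.065,[0,0,-0.03],[0,0,0]],
  [0.065,[0,0,-0.08],[0,0,0]],
  [0.065,[0,0,-0.13],[0,0,0]],
  [0.05,[0,0,-0.18],[0,0,0]],
  [0.05,[0,0,-0.21],[0,0,0]],
  [0.05,[0,0,-0.21],[0,0,0]],
])

```text
time_s: 20.7
tcp_pos: [0.4204, -0.3473, 0.2333]
eef_rot: [2.045, 2.373, -0.003]
wrist_force: [1.3, -0.3, -0.3]
gripper_width: 0.05
gripper_force: 0.0
```

```bash
python3 -c "
from h import *
plan((.504,.279,.22,155),(.504,.279,.008,155))"
```

```text
tcp [ 0.4204 -0.3473  0.2333] th 98.5 tilt [ 0.0053 -0.0067] q6 -1.05 w 0.05
(0.504, 0.279, 0.22, 155) -> [0.6072 0.1751 0.0096] rz -0.986
(0.504, 0.279, 0.008, 155) -> [0.6087 0.1742 0.2216] rz -0.986
```

Careful with the scale: turns go in shares of 2 pi rad. That gives: -0.986 rad is -0.1569.

Request:
send_path([
  [0.05,[0.607,0.175,0],[0,0,-0.1569]],
  [0.05,[0.607,0.175,0],[0,0,-0.1569]],
  [0.05,[0.607,0.175,0],[0,0,-0.1569]],
  [0.05,[0.607,0.175,0],[0,0,-0.1569]],
  [0.05,[0.607,0.175,0],[0,0,-0.1569]],
  [0.05,[0.607,0.175,0],[0,0,-0.1569]],
  [0.05,[0.607,0.175,0],[0,0,-0.1569]],
  [0.05,[0.607,0.175,0],[0,0,-0.1569]],
  [0.05,[0.607,0.175,0],[0,0,-0.1569]],
  [0.05,[0.607,0.175,0],[0,0,-0.1569]],
])

```text
time_s: 21.7
tcp_pos: [0.4851, 0.1515, 0.2278]
eef_rot: [-0.68, -3.066, 0.001]
wrist_force: [1.4, 0.0, 0.4]
gripper_width: 0.0496
gripper_force: 0.0
```

Run:
```python
from h import *
from plant import manip, imaging, workorder
plan((.504,.279,.2,155),(.504,.279,.1,155))
a=[]
for n,(x,y) in(("top",(437,238)),("side",(300,324))):
    s=imaging.snapshot(n); a.append(cv2.resize(s["img"][y-30:y+30,x-35:x+35,::-1],(400,343),interpolation=cv2.INTER_CUBIC))
cv2.imwrite("pics/c6.png",np.hstack(a))
```

```text
tcp [0.4851 0.1515 0.2278] th 155.0 tilt [-0.0013 -0.0001] q6 -1.06 w 0.0496
(0.504, 0.279, 0.2, 155) -> [0.0368 0.1235 0.0277] rz -0.0
(0.504, 0.279, 0.1, 155) -> [0.0367 0.1236 0.1277] rz -0.0
```

View pics/c6.png

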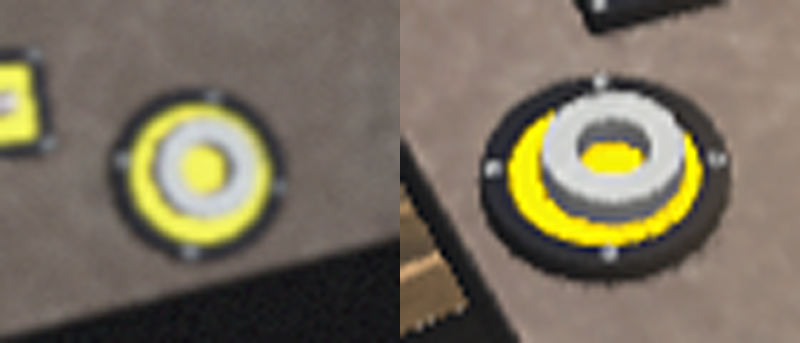

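The large ring lies flat in its recess, about 3 mm off centre (crop (204,168) against the nest's (199,172)). Now the block.

Request:
send_path([
  [0.05,[0.037,0.124,0],[0,0,0]],
  [0.05,[0.037,0.124,0],[0,0,0]],
  [0.05,[0.037,0.124,0],[0,0,0]],
  [0.05,[0.037,0.124,0.04],[0,0,0]],
  [0.05,[0.037,0.124,0.09],[0,0,0]],
  [0.05,[0.037,0.124,0.14],[0,0,0]],
  [0.05,[0.037,0.124,0.16],[0,0,0]],
  [0.05,[0.037,0.124,0.16],[0,0,0]],
  [0.05,[0.037,0.124,0.16],[0,0,0]],
])

```text
time_s: 22.7
tcp_pos: [0.5049, 0.2771, 0.0692]
eef_rot: [0.681, 3.067, 0.0]
wrist_force: [-0.1, -0.5, -0.3]
gripper_width: 0.0502
gripper_force: 0.0
```

```bash
python3 -c "
from h import *
plan((.504,.279,.008,155))"
```

```text
tcp [0.5049 0.2771 0.0692] th 154.9 tilt [ 0.0002 -0.    ] q6 -0.83 w 0.0502
(0.504, 0.279, 0.008, 155) -> [0.0017 0.0014 0.0612] rz -0.001
```

Request:
send_path([
  [0.05,[0.002,0.001,0.03],[0,0,0]],
  [0.05,[0.002,0.001,0.05],[0,0,0]],
  [0.05,[0.002,0.001,0.059],[0,0,0]],
  [0.05,[0.002,0.001,0.061],[0,0,0]],
  [0.05,[0.002,0.001,0.061],[0,0,0]],
  [0.015,[0.002,0.001,0.061],[0,0,0]],
  [0.015,[0.002,0.001,0.061],[0,0,0]],
  [0.015,[0.002,0.001,0.061],[0,0,0]],
  [0.015,[0.002,0.001,0.061],[0,0,0]],
  [0.015,[0.002,0.001,0.061],[0,0,0]],
], force=45)

```text
time_s: 23.7
tcp_pos: [0.5034, 0.2794, 0.0082]
eef_rot: [0.68, 3.066, 0.001]
wrist_force: [-0.4, 0.7, 3.5]
gripper_width: 0.0246
gripper_force: 44.9
```

Request:
send_path([
  [0.015,[0,0,0],[0,0,0]],
  [0.015,[0,0,-0.02],[0,0,0]],
  [0.015,[0,0,-0.06],[0,0,0]],
  [0.015,[0,0,-0.11],[0,0,0]],
  [0.015,[0,0,-0.16],[0,0,0]],
  [0.015,[0,0,-0.2],[0,0,0]],
  [0.015,[0,0,-0.215],[0,0,0]],
  [0.015,[0,0,-0.215],[0,0,0]],
])

```text
time_s: 24.5
tcp_pos: [0.5036, 0.2793, 0.2244]
eef_rot: [0.68, 3.064, 0.002]
wrist_force: [0.2, -0.2, -3.4]
gripper_width: 0.0248
gripper_force: 44.9
```

```bash
python3 -c "
from h import *
plan((.573,-.353,.22,94.6))"
```

```text
tcp [0.5036 0.2793 0.2244] th 155.0 tilt [0.0031 0.0009] q6 -0.83 w 0.0248
(0.573, -0.353, 0.22, 94.6) -> [-0.3303 -0.5436  0.004 ] rz 1.054
```

To row units: 1.054 rad is 0.1677.

Request:
send_path([
  [0.015,[-0.09,-0.3,0],[0,0,0.0796]],
  [0.015,[-0.09,-0.3,0],[0,0,0.0796]],
  [0.015,[-0.09,-0.3,0],[0,0,0.0796]],
  [0.015,[-0.09,-0.3,0],[0,0,0.0796]],
  [0.015,[-0.09,-0.3,0],[0,0,0.0796]],
  [0.015,[-0.09,-0.3,0],[0,0,0.0796]],
  [0.015,[-0.33,-0.544,0],[0,0,0.1677]],
  [0.015,[-0.33,-0.544,0],[0,0,0.1677]],
  [0.015,[-0.33,-0.544,0],[0,0,0.1677]],
  [0.015,[-0.33,-0.544,0],[0,0,0.1677]],
])

```text
time_s: 25.5
tcp_pos: [0.5228, -0.2091, 0.2204]
eef_rot: [-2.135, -2.299, 0.001]
wrist_force: [1.6, -0.2, -3.1]
gripper_width: 0.0244
gripper_force: 44.9
```

```bash
python3 -c "
from h import *
plan((.573,-.353,.22,94.6),(.573,-.353,.0165,94.6))"
```

```text
tcp [ 0.5228 -0.2091  0.2204] th 94.2 tilt [-0.003   0.0021] q6 -0.66 w 0.0244
(0.573, -0.353, 0.22, 94.6) -> [-0.1472  0.0395 -0.    ] rz -0.006
(0.573, -0.353, 0.0165, 94.6) -> [-0.1477  0.04    0.2035] rz -0.006
```

Request:
send_path([
  [0.015,[-0.147,0.04,0],[0,0,0]],
  [0.015,[-0.147,0.04,0],[0,0,0]],
  [0.015,[-0.147,0.04,0],[0,0,0]],
  [0.015,[-0.147,0.04,0],[0,0,0]],
  [0.015,[-0.147,0.04,0.04],[0,0,0]],
  [0.015,[-0.147,0.04,0.09],[0,0,0]],
  [0.015,[-0.147,0.04,0.14],[0,0,0]],
  [0.015,[-0.147,0.04,0.15],[0,0,0]],
  [0.015,[-0.147,0.04,0.15],[0,0,0]],
  [0.015,[-0.147,0.04,0.15],[0,0,0]],
])

```text
time_s: 26.5
tcp_pos: [0.5757, -0.3513, 0.0751]
eef_rot: [2.128, 2.306, 0.0]
wrist_force: [0.8, -0.7, -1.5]
gripper_width: 0.0246
gripper_force: 44.9
```

```bash
python3 -c "
from h import *
plan((.573,-.353,.0165,94.6))"
```

```text
tcp [ 0.5757 -0.3513  0.0751] th 94.6 tilt [ 0.0026 -0.0023] q6 -0.8 w 0.0246
(0.573, -0.353, 0.0165, 94.6) -> [-0.0014 -0.003   0.0586] rz -0.0
```

Request:
send_path([
  [0.015,[-0.001,-0.003,0.03],[0,0,0]],
  [0.015,[-0.001,-0.003,0.05],[0,0,0]],
  [0.015,[-0.001,-0.003,0.056],[0,0,0]],
  [0.015,[-0.001,-0.003,0.058],[0,0,0]],
  [0.015,[-0.001,-0.003,0.058],[0,0,0]],
  [0.015,[-0.001,-0.003,0.058],[0,0,0]],
])

```text
time_s: 27.1
tcp_pos: [0.5726, -0.3524, 0.0165]
eef_rot: [2.129, 2.307, 0.0]
wrist_force: [-0.7, 1.0, -2.6]
gripper_width: 0.0246
gripper_force: 44.9
```

Request:
send_path([
  [0.03,[0,0,0],[0,0,0]],
  [0.04,[0,0,0],[0,0,0]],
  [0.045,[0,0,0],[0,0,0]],
  [0.045,[0,0,-0.03],[0,0,0]],
  [0.045,[0,0,-0.08],[0,0,0]],
  [0.045,[0,0,-0.13],[0,0,0]],
  [0.045,[0,0,-0.18],[0,0,0]],
  [0.045,[0,0,-0.2],[0,0,0]],
  [0.045,[0,0,-0.2],[0,0,0]],
])

```text
time_s: 28.0
tcp_pos: [0.5727, -0.3525, 0.2187]
eef_rot: [2.126, 2.303, 0.0]
wrist_force: [-0.2, 0.5, -0.6]
gripper_width: 0.0452
gripper_force: 0.0
```

Request:
send_path([
  [0.045,[0,-0.15,0],[0,0,0]],
  [0.045,[0,-0.15,0],[0,0,0]],
  [0.045,[0,-0.15,0],[0,0,0]],
  [0.045,[0,-0.15,0],[0,0,0]],
  [0.045,[0,-0.15,0],[0,0,0]],
  [0.045,[0.15,-0.15,0],[0,0,0]],
  [0.045,[0.15,-0.15,0],[0,0,0]],
  [0.045,[0.15,-0.15,0],[0,0,0]],
  [0.045,[0.15,-0.15,0],[0,0,0]],
  [0.045,[0.15,-0.15,0],[0,0,0]],
])

```text
time_s: 29.0
tcp_pos: [0.4114, -0.2137, 0.2146]
eef_rot: [2.128, 2.311, 0.0]
wrist_force: [-0.0, -0.0, 0.9]
gripper_width: 0.0452
gripper_force: 0.0
```

Run:
```python
from h import *
from plant import manip, imaging, workorder
plan()
for n in("top","side"):
    s=imaging.snapshot(n); cv2.imwrite(f"pics/{n}7.png",s["img"][:,:,::-1]); C=cloud(s); z=C[...,2]
    o=dict(np.load(n+"0.npz")); Co=cloud(o)
    for nm,c,h in(("clip",(.641,-.032),.03),("blk",(.653,.216),.03)):
        for D in(Co,C):
            m=(abs(D[...,0]-c[0])<.03)&(abs(D[...,1]-c[1])<.03)&(D[...,2]>.006)&(D[...,2]<h)
            print(n,nm,m.sum(),D[m].mean(0).round(4))
    for nm,c in(("plug",(.4427,-.199)),("block",(.573,-.353)),("lring",(.418,-.345)),("sring",(.574,-.211))):
        m=(np.hypot(C[...,0]-c[0],C[...,1]-c[1])<.07)&(z>.0155)&(z<.05)
        b=max(blobs(m,3),key=lambda t:t[0][4],default=None)
        if b: print(n,nm,b[0][4],rect(C[b[2]]),np.percentile(z[b[2]],[50,90]).round(4))
```

```text
tcp [ 0.4114 -0.2137  0.2146] th 94.7 tilt [ 0.0003 -0.0003] q6 -0.82 w 0.0452
top clip 73 [ 0.6418 -0.0333  0.0162]
top clip 69 [ 0.642  -0.0337  0.0168]
top blk 99 [0.659  0.2165 0.0176]
top blk 94 [0.6585 0.2154 0.0172]
top plug 131 (array([ 0.4382, -0.1825]), 18.2, 75.2, 99.5) [0.0232 0.0277]
top block 179 (array([ 0.5704, -0.3504]), 25.5, 50.2, 92.7) [0.0313 0.0347]
top sring 6 (array([ 0.5639, -0.2102]), 4.5, 12.0, 79.0) [0.0177 0.019 ]
side clip 98 [ 0.6462 -0.0387  0.0157]
side clip 98 [ 0.6462 -0.0387  0.0161]
side blk 86 [0.6648 0.2143 0.0184]
side blk 88 [0.6651 0.2132 0.0191]
side plug 267 (array([ 0.4448, -0.2005]), 19.0, 111.0, 98.3) [0.024  0.0275]
side block 364 (array([ 0.5743, -0.3534]), 26.4, 52.8, 93.4) [0.0327 0.0349]
side lring 363 (array([ 0.4225, -0.348 ]), 47.0, 51.7, 79.8) [0.022  0.0239]
side sring 32 (array([ 0.576 , -0.2142]), 17.9, 21.0, 73.3) [0.0171 0.0189]
```

View pics/side7.png

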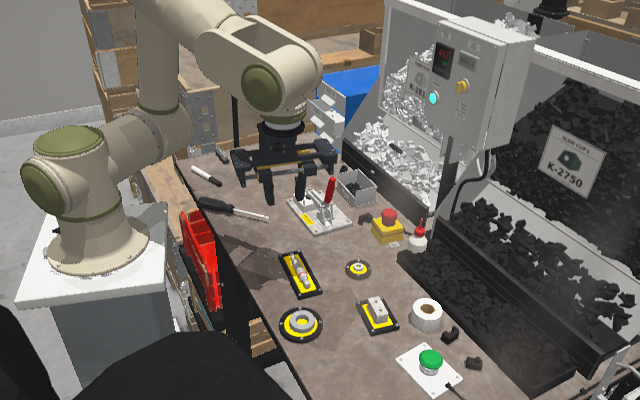

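View pics/top7.png

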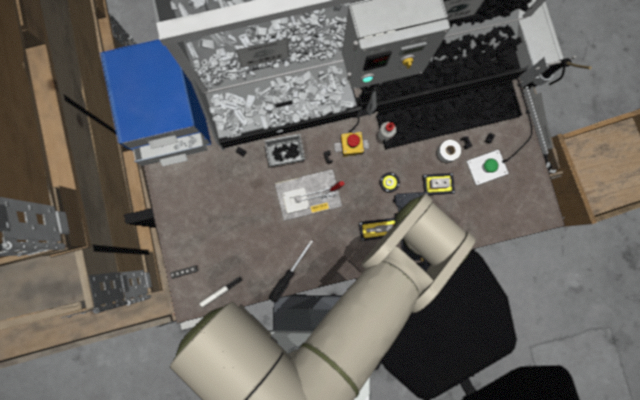

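Both views show all four gauges seated in their nests: side pixels (300,274), (377,313), (300,322) and (358,268). Measured offsets are under 4 mm, the heights match, and the clip and black block haven't moved.

```bash
python3 -c "
from plant import manip, imaging, workorder
print(workorder.job_done())"
```

```text
the job is handed in; nothing more can be done
None
```

I put all four gauges flat in their own nests, each within about 4 mm of centre and released, left the black clip and block where they were, and handed the job in at about 29 s; no verdict came back.

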